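Press a brake piston home with a crank press

TASK

Lift the loose steel brake piston out of its black rest and lay it on the two rails of the blue press, closed (brass-banded) end towards the calliper. Take the press crank by its red spinning grip and, without letting go, wind it clockwise in a steady circle until you feel the piston seat firmly on the floor of the calliper bore, without forcing it; then wind back until the ram is fully withdrawn and let go. Leave the spray can, the old copper piston and the red carton alone.

Things in the scene. Friction and masses are not known exactly. Their poses are not given: they have to be found in the camera images.
- piston: Loose steel brake piston, 50 mm diameter, 42 mm long, about 0.3 kg, lying on its side. Origin at its centre; x along the cylinder towards the closed end, which has a brass band (the other face is black). It starts in the black rest, axis 45 mm above the bench, open at both sides for fingers, closed end pointing within about 1 rad of the press's x.
- piston_nose (a point): Centre of the piston's closed end face, 21 mm from its centre along its x axis; axes as the piston.
- press: Blue crank press fixed to the bench, base plate 330 x 110 x 14 mm. Origin on the bench under the middle of the rails; x (level) points from gearbox to aluminium calliper, z up. Along x: gearbox -160 to -90 mm (76 mm wide, top at 100 mm), crank axis -125 mm, withdrawn ram face -35 mm, rails -32 to +49 mm, calliper +50 to +124 mm (top at 97 mm, 100 mm wide).
- bed (a point): Where the centre of the laid piston should be: middle of the rails, on the press axis, 60 mm above the bench; play along x 10 mm towards the gearbox, 25 mm towards the calliper. Axes as the press. The rails are two sloping steel strips, 36 mm wide overall, open at the sides: fingers holding the piston across its diameter pass outside them. The piston centres itself sideways.
- bore_mouth (a point): Centre of the mouth of the calliper bore, on the press axis, 60 mm above the bench, 50 mm from the bed. Axes as the press: x points into the bore. Bore 53 mm wide. Its floor differs from calliper to calliper: anywhere from 18 to 38 mm behind the mouth; it cannot be seen or measured, only felt.
- ram: Steel ram that slides along the press x and pushes the piston; 36 mm face on a 24 mm rod. Origin at the centre of its face; axes as the press. It starts fully withdrawn, 85 mm short of the bore mouth, and moves 7 mm per radian of the crank (44 mm a turn), at most 92 mm. It slides the piston with about 3 N.
- ram_face (a point): Centre of the ram's face (same point as the ram's origin). When the piston seats, press it with 20 to 60 N for about half a second; more than 90 N ruins it. At the grip 20 N of pressing is felt as about 2.3 N and 60 N as 7 N, along the circle, on top of the drag of winding; the rubber seat on the floor yields 1 mm per 20 N.
- crank (a joint): Crank angle, rad: 0 at the start, ram withdrawn, arm pointing along the press's -x; grows clockwise seen from above (ram forward), to 13.2 at the stop. Seating the piston takes about 8.7 to 12.2 rad (1.4 to 1.9 turns). Drag 0.1 N m (about 2 N at the grip), a little more with speed; it stays where it is left. Fully withdrawn means back below 1.5 rad.
- crank_axis (a point): Point on the vertical crank axis, 150 mm above the bench, level with the crank_grip point. Axes as the press.
- crank_grip (a point): Point to hold on the red upright grip: on its axis, 60 mm from the crank axis, 150 mm above the bench. The grip is a round knob, 24 mm diameter, 115 to 165 mm above the bench, that spins freely on its pin, so a hand can keep its direction all the way round; take it from above. Below it the crank arm is at 106 to 114 mm and the hub reaches 118 mm.
- rest: Black rest block 60 x 70 mm, fixed to the bench, that holds the piston at the start, its axis 45 mm above the bench (block top 8 mm; two rails 36 mm wide overall). Origin under its centre on the bench; x along the piston.
- spray_can: Bystander: standing blue spray can with a yellow band and a red cap, 66 mm diameter, 190 mm tall. Origin at the centre of its underside. Must not be moved or knocked over.
- old_piston: Bystander: worn copper-coloured piston standing upright, 54 mm diameter, 48 mm tall. Origin at the centre of its underside. Must not be moved.
- seal_carton: Bystander: red carton, 60 x 90 x 50 mm. Origin at the centre of its underside. Must not be moved.

How it is judged:
By the outcome, as a careful person would: the job done as asked, in the order asked, and still so for the second after the job is handed in, with the robot touching nothing.
It also fails if it takes over 72 s, if anything falls off the work surface, if the arm or the gripper's body presses on something with over 40 N, if the wrist force passes 120 N, or if a joint passes its speed limit or range.

ROBOT

A 6-joint arm with a two-finger parallel gripper is mounted at the origin on the work surface. World frame = base frame: x ahead of the robot, y to its left, z up, the work surface at z = 0. Lengths are in m, angles in degrees, forces in N, time in s.
With the tool pointing down it reaches from about 0.4 to 0.825 m from the base axis. Payload 7 kg.
Tool frame: the origin (TCP) lies midway between the tips of the shut fingers; the grasp point (between the pads) lies 19 mm behind it (r.grip_point_offset is the z of the grasp point in the tool frame, in m); z points along the fingers, y is the line along which they close (so a half turn about z gives the same grasp; the last joint's range is limited). The gripper opens to 88 mm and grips with 3 to 60 N. Pads are 19 mm wide; open, the fingers measure 130 mm over their backs; the gripper's body (78 mm by 193 mm) begins 47 mm behind the grasp point.
Start: joints at [-46.518, 20.546, 0.682, 0, -70.136, -16.507], TCP at [0.306, -0.602, 0.227] pointing down, gripper open.
Joint ranges: [-176.03, 176.03], [-82.01, 121.73], [-58.28, 71.71], [-173.87, 95.51], [-174.79, -0.11], [-173.66, 173.66]. Speed limits (degrees/s): [136.94, 136.94, 172.46, 180, 180, 180].

INTERFACE

Orientations are given as [roll, pitch, yaw] about the fixed x, y, z axes, in that order (R = Rz(yaw) Ry(pitch) Rx(roll)).
In Python, from plant import r, viewer, recognise, outline_of, pinpoint gives the robot as it stands.
- The arm moves only by the tool move_arm, never from a script. Its argument "targets" is a list of rows, each a list of 2 entries, a list of its own where there are three numbers: the shift along the tool's x, y, z in cm, then the turn, a rotation vector about the tool's x, y, z in rad. A call has 1 to 5 rows; each row is the pose to reach, as a shift and turn from the pose commanded when the call began, along the tool's axes at that moment; what a row does not reach only later rows make up. A row lasts 1/8 s, in which the tool goes at most 62.5 mm and 10.7 degrees, less where a joint would pass 70% of its speed; a pose out of reach is approached as far as the arm can. A call with a gripper value outside its range is refused whole. "jaw" is the finger opening in cm, from 0 to 8.76, set as the call begins (left out, the last holds). The fingers move at their own pace and stop on an object; "squeeze" is the grip in N (left out, the last holds). Time passes only in rows, so rows that repeat a pose let the fingers close. It gives the time, the measured TCP pose, the force, the opening and the grip force at its end, in the units of the state.
- r.get_state(): the state, without advancing time (a new reading comes with each control period).
- viewer.capture(name): name is "scene" or "top" or "wrist"; returns a dict with "image" (480x640x3 uint8, blue, green, red), "intrinsics" (3x3 intrinsics, pixels), "camera_from_world" (4x4, takes a point from world to camera coordinates). Camera axes: x right, y up, looking along -z (the intrinsics and any distortion apply to the point x, -y, -z); pixel columns grow to the right and rows downward; lengths in m; the calibration is good to about 2 mm. The wrist camera is an equidistant fisheye: a pixel r from the principal point sees the ray r / f radians off the axis. A picture is of the moment at which its call begins. There is no depth.
- r.close_job(): hands the job in; it is judged then, once.
Trained networks look in the newest picture that a camera, given by its name, has taken for a name from the list of things; names that differ only in an ending like _2 or _b are one class to them, and where a whole thing is asked for, a point or a joint stands for the part that bears it (a point fixed in the world has none). Each returns a list of dicts, best first, with "score" (0 to 1); they miss things now and then, are a little off and sometimes report something else, mostly with a low value. They report only what shows in the picture. A call takes as long as a camera call.
- recognise(label, camera): "box" ([left, top, right, bottom] in pixels, round what is visible of it).
- outline_of(label, camera): "mask" (480x640 bool, what is visible of it) and "box" ([left, top, right, bottom] in pixels, round what is visible of it).
- pinpoint(label, camera): "location" ([row, column] in pixels: a listed point, or the origin of a listed thing).
The state is a dict: "time_s": time; "joints": joint angles; "qd": joint speeds; "joint_torque": joint torques, N m; "tcp_pos": TCP position; "eef_rot": TCP orientation; "contact_force": force on the tool from outside, world axes, zero at the start; "moment": the same for the moment, N m; "gripper_width": finger opening in m; "gripper_force": force on a finger pad.
Only numpy, scipy, OpenCV 4.12 (cv2) and the standard library are available. Lean on these libraries where they do the work, as an engineer would, in place of code of your own. Each camera call takes 0.05 s, during which the arm holds its last target. There are 200 camera calls.

## Working session

There is one attempt and no reset: what is moved stays moved. The work goes in short steps, Python scripts to look and compute and a tool call to move; the robot and the scene stay as the last step left them, time stands still between calls to the robot, and variables do not carry over. Pictures are saved under pics/ and viewed, at most 10 in all, crops included, and the job is handed in when it is done.

Besides the shell and the picture viewer there is one more tool, called after "Request:" as name(argument=value, ...), one argument or row to a line, values as JSON. move_arm: Moves the arm, as the interface text tells. Its arguments: {"type":"object","properties":{"targets":{"type":"array","items":{"type":"array"}},"jaw":{"type":"number"},"squeeze":{"type":"number"}},"required":["targets"]}

```bash
ls; mkdir -p pics
cat > h.py <<'E'
import numpy as np,cv2
from plant import r,viewer,recognise,outline_of,pinpoint
def ray(cap,rc,fish):
    K=np.array(cap["intrinsics"]);T=np.array(cap["camera_from_world"])
    u=(rc[1]-K[0,2])/K[0,0];v=(rc[0]-K[1,2])/K[1,1]
    if fish:
        t=np.hypot(u,v);s=np.sin(t)/t if t>1e-9 else 1;d=np.array([u*s,-v*s,-np.cos(t)])
    else: d=np.array([u,-v,-1.])
    R=T[:3,:3];o=-R.T@T[:3,3];d=R.T@d
    return o,d/np.linalg.norm(d)
def tri(rays):
    A=sum(np.eye(3)-np.outer(d,d) for o,d in rays);b=sum((np.eye(3)-np.outer(d,d))@o for o,d in rays)
    p=np.linalg.solve(A,b);return p,[np.linalg.norm(np.cross(p-o,d)) for o,d in rays]
def atz(ry,z): o,d=ry;return o+d*(z-o[2])/d[2]
E
cat > a.py <<'E'
from h import *
np.set_printoptions(precision=4,suppress=True)
caps={c:viewer.capture(c) for c in("scene","top","wrist")}
for c in caps: cv2.imwrite(f"pics/{c}0.png",caps[c]["image"])
for n in "piston piston_nose press bed bore_mouth ram_face crank_axis crank_grip rest spray_can old_piston seal_carton".split():
    rs=[]
    for c in caps:
        q=pinpoint(n,c)
        if q:
            print(n,c,[(np.round(x["location"]),round(x["score"],2)) for x in q[:2]])
            if q[0]["score"]>.4: rs.append(ray(caps[c],q[0]["location"],c=="wrist"))
    if len(rs)>1: print("   ",*tri(rs))
print(r.get_state()); print(caps["wrist"]["intrinsics"])
E
python3 a.py
```

```text
pics
piston scene [(array([221., 476.]), 0.97)]
piston top [(array([309., 175.]), 0.78), (array([261., 386.]), 0.19)]
    [0.4486 0.3462 0.0577] [np.float64(0.0013923158960926093), np.float64(0.0013923158960925603)]
piston_nose scene [(array([226., 484.]), 0.84), (array([353., 405.]), 0.61)]
piston_nose top [(array([311., 166.]), 0.94)]
    [0.4442 0.3701 0.0371] [np.float64(3.0686947148238465e-05), np.float64(3.0686947148078606e-05)]
press scene [(array([265., 326.]), 0.92)]
press top [(array([267., 327.]), 0.79)]
    [ 0.548   0.0133 -0.0146] [np.float64(0.0036141424380451916), np.float64(0.003614142438045187)]
bed scene [(array([244., 325.]), 0.91)]
bed top [(array([265., 326.]), 0.68)]
    [0.5494 0.0134 0.0589] [np.float64(0.0006678386291515341), np.float64(0.0006678386291515445)]
bore_mouth scene [(array([244., 351.]), 0.87)]
bore_mouth top [(array([267., 304.]), 0.57)]
    [0.5441 0.0653 0.0586] [np.float64(0.004260849265702872), np.float64(0.004260849265702877)]
ram_face scene [(array([242., 309.]), 0.85)]
ram_face top [(array([265., 337.]), 0.82)]
    [ 0.5514 -0.0157  0.064
[... 1264 characters left out ...]
p.float64(0.001445957552299397), np.float64(0.005278700006719155), np.float64(0.004125181796470878)]
{'time_s': 1.95, 'joints': array([-46.5186,  20.5477,   0.6829,   0.0004, -70.1343, -16.506 ]), 'qd': array([ 0.0292,  0.0006,  0.0497, -0.0502,  0.0826, -0.0752]), 'joint_torque': array([ -0.0027, -58.2362,  29.3302,   7.0026,   0.0126,  -0.0001]), 'tcp_pos': array([ 0.3062, -0.6016,  0.2266]), 'eef_rot': array([-179.9991,   -0.0001, -153.0245]), 'contact_force': array([-0.2831, -0.1311, -0.719 ]), 'moment': array([-0.0137,  0.0337, -0.0489]), 'gripper_force': 0.0, 'gripper_width': 0.08795098097371921}
[[371.6483   0.     319.0348]
 [  0.     371.6483 239.8799]
 [  0.       0.       1.    ]]
```

View pics/scene0.png

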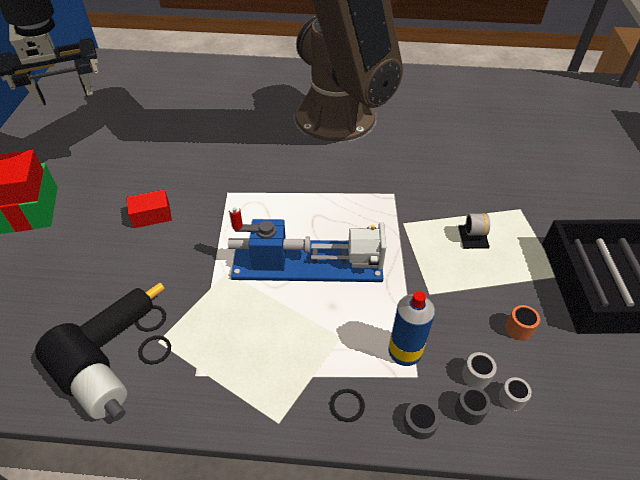

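View pics/top0.png

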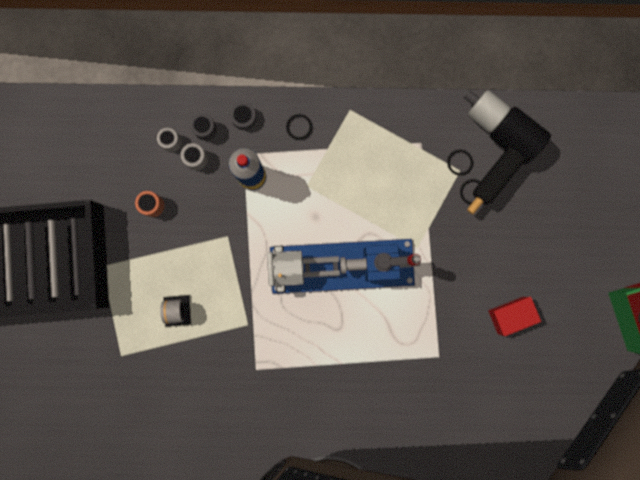

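The scene view shows the press (rows 215–280, columns 232–385), with the red grip at (216,234) and the piston in its rest at (225,477), brass end facing right and away. The top view agrees: piston at (309,175) with brass to the left, press from 270 to 420 with its x pointing left, can at (165,245), copper piston at (205,150), carton at (317,515).

```bash
cat > plan.py <<'E'
import numpy as np
def axes(yaw):
    a=np.radians(yaw);c,s=np.cos(a),np.sin(a)
    return np.array([[c,s,0],[s,-c,0],[0,0,-1.]])   # columns tool x,y,z in world
def emit(p,yaw,pts):
    """pts: list of (xyz,yaw) one per row -> print calls of 5 rows; returns end pose"""
    p=np.array(p,float)
    for i in range(0,len(pts),5):
        rows=[];R=axes(yaw)
        for q,y in pts[i:i+5]:
            d=np.round(R.T@(np.array(q)-p)*100,2)+0.;w=round(-np.radians(y-yaw),3)
            rows.append([d.tolist(),[0,0,w]])
        print(str(rows).replace(" ",""))
        p=p+R@d/100; yaw=yaw-np.degrees(w)
    return p,yaw
def lin(p,yaw,wps):
    pts=[];p=np.array(p,float)
    for q,y,mm in wps:
        q=np.array(q,float);n=max(1,int(np.ceil(np.linalg.norm(q-p)*1000/mm)),int(np.ceil(abs(y-yaw)/9.5)))
        pts+=[(p+(q-p)*k/n,yaw+(y-yaw)*k/n) for k in range(1,n+1)];p=q;yaw=y
    return pts
E
python3 - <<'E'
from plan import *
p,y=[.3062,-.6016,.2266],-153.02
print(emit(p,y,lin(p,y,[([.47,-.05,.30],-87.5,57)])))
E
```

```text
[[[-3.6,3.79,-0.67],[0,0,np.float64(-0.104)]],[[-7.2,7.59,-1.33],[0,0,np.float64(-0.208)]],[[-10.81,11.38,-2.0],[0,0,np.float64(-0.312)]],[[-14.41,15.17,-2.67],[0,0,np.float64(-0.416)]],[[-18.01,18.97,-3.34],[0,0,np.float64(-0.52)]]]
[[[-5.01,1.5,-0.66],[0,0,np.float64(-0.104)]],[[-10.02,3.0,-1.33],[0,0,np.float64(-0.208)]],[[-15.03,4.5,-2.0],[0,0,np.float64(-0.312)]],[[-20.04,6.0,-2.67],[0,0,np.float64(-0.416)]],[[-25.05,7.51,-3.33],[0,0,np.float64(-0.52)]]]
[[[-5.09,-1.19,-0.67],[0,0,np.float64(-0.104)]]]
(array([ 0.47000009, -0.05004466,  0.3       ]), np.float64(-87.47362823703382))
```

Request:
move_arm(
  targets=[
    [[-3.6,3.79,-0.67],[0,0,-0.104]],
    [[-7.2,7.59,-1.33],[0,0,-0.208]],
    [[-10.81,11.38,-2.0],[0,0,-0.312]],
    [[-14.41,15.17,-2.67],[0,0,-0.416]],
    [[-18.01,18.97,-3.34],[0,0,-0.52]],
  ],
)

```text
time_s: 2.58
tcp_pos: [0.3809, -0.3493, 0.2604]
eef_rot: [-180.0, 0.0, -123.0]
contact_force: [1.0, 0.5, 0.3]
gripper_width: 0.0879
gripper_force: 0.0
```

Request:
move_arm(
  targets=[
    [[-5.01,1.5,-0.66],[0,0,-0.104]],
    [[-10.02,3.0,-1.33],[0,0,-0.208]],
    [[-15.03,4.5,-2.0],[0,0,-0.312]],
    [[-20.04,6.0,-2.67],[0,0,-0.416]],
    [[-25.05,7.51,-3.33],[0,0,-0.52]],
  ],
)

```text
time_s: 3.2
tcp_pos: [0.4553, -0.0984, 0.2939]
eef_rot: [-179.9, 0.0, -93.2]
contact_force: [1.1, -0.4, 0.8]
gripper_width: 0.0878
gripper_force: 0.0
```

Request:
move_arm(
  targets=[
    [[-5.09,-1.19,-0.67],[0,0,-0.104]],
    [[-5.09,-1.19,-0.67],[0,0,-0.104]],
  ],
)

```text
time_s: 3.45
tcp_pos: [0.471, -0.0472, 0.3006]
eef_rot: [-179.9, 0.0, -87.2]
contact_force: [-0.7, -0.6, -0.1]
gripper_width: 0.0876
gripper_force: 0.0
```

```bash
cat > w.py <<'E'
from h import *
import sys,json,os
np.set_printoptions(precision=4,suppress=True)
tag=sys.argv[1]
c=viewer.capture("wrist");cv2.imwrite(f"pics/{tag}.png",c["image"])
db=json.load(open("rays.json")) if os.path.exists("rays.json") else {}
Z=dict(piston=.045,piston_nose=.045,bed=.06,bore_mouth=.06,ram_face=.06,crank_axis=.15,crank_grip=.15)
print(-(np.array(c["camera_from_world"])[:3,:3].T@np.array(c["camera_from_world"])[:3,3]))
for n in sys.argv[2:]:
    for q in pinpoint(n,"wrist")[:2]:
        ry=ray(c,q["location"],True)
        print(n,np.round(q["location"]),round(q["score"],2),"at z",atz(ry,Z[n]))
        if q["score"]>.4: db.setdefault(n,[]).append([x.tolist() for x in ry]);break
    rs=[(np.array(a),np.array(b)) for a,b in db.get(n,[])]
    if len(rs)>1: print("   tri",*tri(rs))
json.dump(db,open("rays.json","w"))
s=r.get_state();print(s["time_s"],s["tcp_pos"],s["eef_rot"],s["contact_force"])
E
python3 w.py w1 bed bore_mouth ram_face crank_axis crank_grip piston piston_nose
```

```text
[ 0.4749 -0.1199  0.4581]
bed [255. 244.] 0.67 at z [0.5542 0.0159 0.06  ]
bore_mouth [294. 249.] 0.68 at z [0.5493 0.0641 0.06  ]
ram_face [222. 247.] 0.9 at z [ 0.5507 -0.023   0.06  ]
crank_axis [149. 217.] 0.85 at z [ 0.5607 -0.1078  0.15  ]
crank_grip [ 77. 214.] 0.81 at z [ 0.5653 -0.169   0.15  ]
3.85 [ 0.4698 -0.0509  0.2999] [179.9961  -0.0022 -87.5768] [-0.0497  0.4725  0.0122]
```

View pics/w1.png

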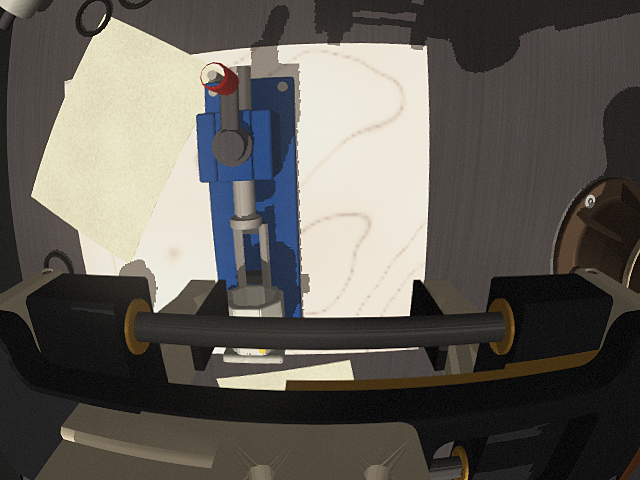

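The wrist view shows the grip at (77,214), hub (149,217), ram face (222,247) and calliper (300,255). That matches the networks.

Run:
```python
from plan import *
p,y=[.4698,-.0509,.2999],-87.57
p,y=emit(p,y,lin(p,y,[([.55,.08,.30],-87.5,57)]))
print()
print(emit(p,y,lin(p,y,[([.45,.36,.28],-82,57)])))
```

```text
[[[-4.25,-2.86,0.0],[0,0,np.float64(-0.0)]],[[-8.49,-5.71,-0.01],[0,0,np.float64(-0.001)]],[[-12.74,-8.57,-0.01],[0,0,np.float64(-0.001)]]]

[[[-4.73,1.46,0.33],[0,0,np.float64(-0.016)]],[[-9.47,2.93,0.67],[0,0,np.float64(-0.032)]],[[-14.2,4.39,1.0],[0,0,np.float64(-0.048)]],[[-18.94,5.85,1.33],[0,0,np.float64(-0.064)]],[[-23.67,7.31,1.67],[0,0,np.float64(-0.08)]]]
[[[-4.84,1.08,0.33],[0,0,np.float64(-0.016)]]]
(array([0.4500421 , 0.36002606, 0.28      ]), np.float64(-82.012309387231))
```

Request:
move_arm(
  targets=[
    [[-4.25,-2.86,0],[0,0,0]],
    [[-8.49,-5.71,0],[0,0,0]],
    [[-12.74,-8.57,0],[0,0,0]],
    [[-12.74,-8.57,0],[0,0,0]],
  ],
)

```text
time_s: 4.35
tcp_pos: [0.5513, 0.0828, 0.2987]
eef_rot: [179.9, -0.0, -87.4]
contact_force: [-1.3, -1.2, -0.9]
gripper_width: 0.0876
gripper_force: 0.0
```

```bash
python3 w.py w2 bed bore_mouth ram_face crank_axis crank_grip
```

```text
[0.5553 0.0102 0.4563]
bed [144. 320.] 0.73 at z [0.553  0.0175 0.06  ]
   tri [0.5538 0.0171 0.058 ] [np.float64(0.0009487841980561347), np.float64(0.0009487841980560495)]
bore_mouth [189. 327.] 0.92 at z [0.5433 0.0651 0.06  ]
   tri [0.5458 0.0625 0.0669] [np.float64(0.002770151672200926), np.float64(0.002770151672200847)]
ram_face [107. 320.] 0.55 at z [ 0.5554 -0.0223  0.06  ]
   tri [ 0.5538 -0.022   0.0522] [np.float64(0.0018446696292041575), np.float64(0.001844669629204316)]
4.65 [0.5497 0.08   0.3004] [-179.9675    0.0136  -87.5472] [-0.1984  0.2104 -0.385 ]
```

Request:
move_arm(
  targets=[
    [[-4.73,1.46,0.33],[0,0,-0.016]],
    [[-9.47,2.93,0.67],[0,0,-0.032]],
    [[-14.2,4.39,1.0],[0,0,-0.048]],
    [[-18.94,5.85,1.33],[0,0,-0.064]],
    [[-23.67,7.31,1.67],[0,0,-0.08]],
  ],
)

```text
time_s: 5.28
tcp_pos: [0.466, 0.3149, 0.2839]
eef_rot: [-179.9, 0.1, -82.9]
contact_force: [1.6, 0.6, 0.4]
gripper_width: 0.0876
gripper_force: 0.0
```

Request:
move_arm(
  targets=[
    [[-4.84,1.08,0.33],[0,0,-0.016]],
    [[-4.84,1.08,0.33],[0,0,-0.016]],
  ],
)

```text
time_s: 5.52
tcp_pos: [0.4488, 0.3628, 0.2796]
eef_rot: [180.0, 0.0, -81.8]
contact_force: [-0.6, -0.4, -0.0]
gripper_width: 0.0881
gripper_force: 0.0
```

```bash
python3 w.py w3 piston piston_nose bed bore_mouth
```

```text
[0.4598 0.2908 0.4372]
piston [197. 320.] 0.84 at z [0.45   0.3538 0.045 ]
   tri [0.5538 0.0171 0.058 ] [np.float64(0.0009487841980561347), np.float64(0.0009487841980560495)]
   tri [0.5458 0.0625 0.0669] [np.float64(0.002770151672200926), np.float64(0.002770151672200847)]
5.775 [0.4503 0.3599 0.2804] [-179.9747    0.0255  -82.06  ] [0.1267 0.1222 0.0076]
```

Run:
```python
from h import *
im=cv2.imread("pics/w3.png");cv2.imwrite("pics/w3c.png",cv2.resize(im[120:280,220:420],None,fx=4,fy=4)[:600,:800])
for n in("piston","rest"):
    o=outline_of(n,"wrist")
    for q in o[:1]:
        m=q["mask"].astype(np.uint8);ys,xs=np.nonzero(m);print(n,q["score"],q["box"],cv2.minAreaRect(np.column_stack([xs,ys]).astype(np.float32)))
```

```text
piston 0.69 [300.6, 175.5, 349.2, 221.1] ((323.7547607421875, 198.38558959960938), (47.16740417480469, 45.418922424316406), 2.385944128036499)
rest 0.72 [295.9, 165.6, 357.1, 217.9] ((323.61639404296875, 190.61036682128906), (60.676456451416016, 49.938926696777344), 3.2397000789642334)
```

View pics/w3c.png

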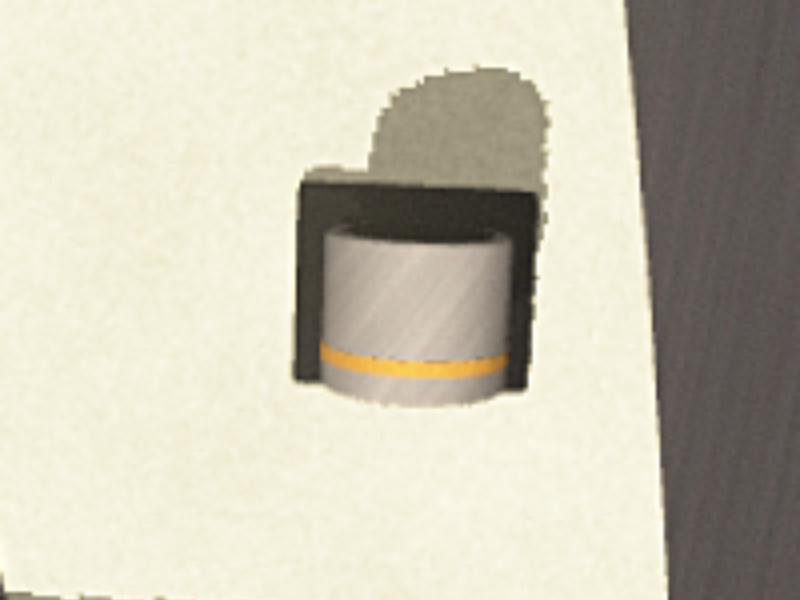

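The crop shows the piston upright in view, black end up and brass band low. Silhouette is columns 301–348, and its top rim runs from row ~180 (back) to row ~221 (front).

Run:
```python
from h import *
np.set_printoptions(precision=4,suppress=True)
c=viewer.capture("wrist")
f=lambda cx,cy,z:atz(ray(c,[120+cy/4-.4,220+cx/4-.4],True),z)
b=f(418,241,.07);e=f(414.5,405,.07);print(b,e,(b+e)/2,np.linalg.norm(e-b),np.degrees(np.arctan2(*(e-b)[[1,0]])))
# silhouette lines
for a in ((325,240),(512,240),(320,370),(508,370)): print(f(*a,.045))
# rest front/back corners of block top z=.008
P=[f(*a,.008) for a in((303,185),(537,193),(296,380),(526,390))];print(np.array(P),np.mean(P,0))
print(np.degrees(np.arctan2(*(P[2]-P[0])[[1,0]])),np.degrees(np.arctan2(*(P[3]-P[1])[[1,0]])))
o=outline_of("piston","wrist")
```

```text
[0.45   0.3298 0.07  ] [0.4451 0.3713 0.07  ] [0.4476 0.3506 0.07  ] 0.04186045437135863 96.79178015595116
[0.4738 0.3357 0.045 ]
[0.4246 0.3288 0.045 ]
[0.4706 0.3709 0.045 ]
[0.4203 0.3639 0.045 ]
[[0.4834 0.3251 0.008 ]
 [0.4161 0.318  0.008 ]
 [0.4782 0.3826 0.008 ]
 [0.4103 0.3763 0.008 ]] [0.447  0.3505 0.008 ]
95.10337879551493 95.66767022538856
```

Run:
```python
from plan import *
p,y=[.4501,.3600,.28],-82.03
p,y=emit(p,y,lin(p,y,[([.4473,.3506,.09],-84.2,55),([.4473,.3506,.026],-84.2,25)]));print(p,y)
```

```text
[[[0.22,0.1,4.75],[0,0,np.float64(0.009)]],[[0.45,0.2,9.5],[0,0,np.float64(0.019)]],[[0.67,0.31,14.25],[0,0,np.float64(0.028)]],[[0.89,0.41,19.0],[0,0,np.float64(0.038)]],[[0.89,0.41,21.13],[0,0,np.float64(0.038)]]]
[[[0.0,0.0,2.14],[0,0,np.float64(-0.0)]],[[0.0,0.0,4.27],[0,0,np.float64(-0.0)]]]
[0.44727363 0.35061748 0.026     ] -84.20723962149712
```

Request:
move_arm(
  targets=[
    [[0.22,0.1,4.75],[0,0,0.009]],
    [[0.45,0.2,9.5],[0,0,0.019]],
    [[0.67,0.31,14.25],[0,0,0.028]],
    [[0.89,0.41,19.0],[0,0,0.038]],
    [[0.89,0.41,21.13],[0,0,0.038]],
  ],
  jaw=8.7,
)

```text
time_s: 6.6
tcp_pos: [0.4462, 0.3498, 0.066]
eef_rot: [179.9, -0.2, -84.2]
contact_force: [0.1, 0.1, 1.0]
gripper_width: 0.0872
gripper_force: 0.0
```

Request:
move_arm(
  targets=[
    [[0,0,2.14],[0,0,0]],
    [[0,0,4.27],[0,0,0]],
    [[0,0,4.27],[0,0,0]],
  ],
)

```text
time_s: 6.98
tcp_pos: [0.4466, 0.3504, 0.0246]
eef_rot: [179.9, -0.1, -84.2]
contact_force: [0.2, 0.3, 0.7]
gripper_width: 0.0871
gripper_force: 0.0
```

Request:
move_arm(
  targets=[
    [[0,0,0],[0,0,0]],
    [[0,0,0],[0,0,0]],
    [[0,0,0],[0,0,0]],
    [[0,0,0],[0,0,0]],
    [[0,0,0],[0,0,0]],
  ],
  jaw=4.5,
  squeeze=20,
)

```text
time_s: 7.6
tcp_pos: [0.4458, 0.3513, 0.0262]
eef_rot: [179.9, -0.0, -84.2]
contact_force: [-8.1, 1.2, 6.3]
gripper_width: 0.0491
gripper_force: 20.0
```

Run:
```python
from plan import *
p,y=[.4473,.3506,.026],-84.2
p,y=emit(p,y,lin(p,y,[([.4473,.3506,.08],-84.2,25),([.46,.31,.20],-85,40),([.5535,.10,.20],-87,48)]));print(p,y)
```

```text
[[[0.0,0.0,-1.8],[0,0,np.float64(-0.0)]],[[0.0,0.0,-3.6],[0,0,np.float64(-0.0)]],[[0.0,0.0,-5.4],[0,0,np.float64(-0.0)]],[[1.04,-0.21,-8.4],[0,0,np.float64(0.003)]],[[2.08,-0.43,-11.4],[0,0,np.float64(0.007)]]]
[[[1.04,-0.22,-3.0],[0,0,np.float64(0.003)]],[[2.08,-0.44,-6.0],[0,0,np.float64(0.007)]],[[6.44,-1.9,-6.0],[0,0,np.float64(0.014)]],[[10.8,-3.37,-6.0],[0,0,np.float64(0.021)]],[[15.16,-4.84,-6.0],[0,0,np.float64(0.028)]]]
[[[4.31,-1.59,0.0],[0,0,np.float64(0.007)]],[[8.63,-3.17,0.0],[0,0,np.float64(0.014)]]]
[0.55347114 0.09995463 0.2       ] -87.00749319614104
```

Request:
move_arm(
  targets=[
    [[0,0,-1.8],[0,0,0]],
    [[0,0,-3.6],[0,0,0]],
    [[0,0,-5.4],[0,0,0]],
    [[1.04,-0.21,-8.4],[0,0,0.003]],
    [[2.08,-0.43,-11.4],[0,0,0.007]],
  ],
)

```text
time_s: 8.22
tcp_pos: [0.4529, 0.3307, 0.1402]
eef_rot: [179.9, -0.1, -84.6]
contact_force: [1.2, 0.4, -2.9]
gripper_width: 0.0492
gripper_force: 20.0
```

Request:
move_arm(
  targets=[
    [[1.04,-0.22,-3.0],[0,0,0.003]],
    [[2.08,-0.44,-6.0],[0,0,0.007]],
    [[6.44,-1.9,-6.0],[0,0,0.014]],
    [[10.8,-3.37,-6.0],[0,0,0.021]],
    [[15.16,-4.84,-6.0],[0,0,0.028]],
  ],
)

```text
time_s: 8.85
tcp_pos: [0.5158, 0.1836, 0.1996]
eef_rot: [180.0, -0.0, -86.2]
contact_force: [0.9, 1.0, -3.6]
gripper_width: 0.0494
gripper_force: 20.0
```

Request:
move_arm(
  targets=[
    [[4.31,-1.59,0],[0,0,0.007]],
    [[8.63,-3.17,0],[0,0,0.014]],
    [[8.63,-3.17,0],[0,0,0.014]],
    [[8.63,-3.17,0],[0,0,0.014]],
  ],
)

```text
time_s: 9.35
tcp_pos: [0.553, 0.1008, 0.1994]
eef_rot: [179.9, -0.0, -87.0]
contact_force: [0.2, 1.2, -3.4]
gripper_width: 0.0493
gripper_force: 20.0
```

```bash
python3 w.py w4 bed bore_mouth ram_face crank_axis crank_grip
python3 - <<'E'
import cv2
im=cv2.imread("pics/w4.png");cv2.imwrite("pics/w4c.png",cv2.resize(im[0:300,120:520],None,fx=2,fy=2))
E
```

```text
[0.5574 0.0281 0.357 ]
bed [122. 328.] 0.67 at z [0.5509 0.0159 0.06  ]
   tri [0.5526 0.0163 0.0617] [np.float64(0.0015759040355546186), np.float64(0.0013115771692061987), np.float64(0.0016955862642114522)]
   tri [0.5458 0.0625 0.0669] [np.float64(0.002770151672200926), np.float64(0.002770151672200847)]
ram_face [ 75. 328.] 0.77 at z [ 0.5524 -0.0219  0.06  ]
   tri [ 0.5531 -0.0224  0.0548] [np.float64(0.0016010251503119678), np.float64(0.0022563409779215726), np.float64(0.0008800625037320481)]
crank_grip [ 78. 326.] 0.53 at z [ 0.5547 -0.0052  0.15  ]
   tri [ 0.5552 -0.084   0.1698] [np.float64(0.08088304665381785), np.float64(0.08088304665381783)]
9.65 [0.5532 0.1018 0.2   ] [180.       0.0033 -86.8918] [ 0.2825  0.3453 -2.8356]
```

View pics/w4c.png

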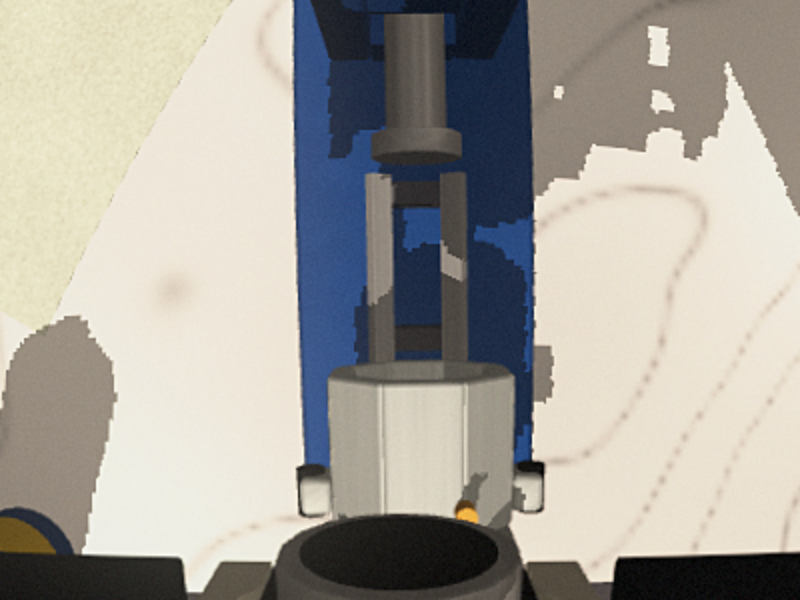

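The crop shows the ram face at crop row ~160, column 416, rails from rows 175 to 360 (columns 366–468, empty), calliper below, and the held piston with its black end towards the press gearbox, as it should be.

Run:
```python
from h import *
np.set_printoptions(precision=4,suppress=True)
c=viewer.capture("wrist")
f=lambda cx,cy,z:atz(ray(c,[cy/2-.25,120+cx/2-.25],True),z)
for n,a in dict(rod=(415,60,.06),ramrim=(416.5,160,.06),railback=(416.5,180,.045),railfront=(417.5,345,.045),cal_edge=(421,366,.097),cal_front_z097=(421,375,.097)).items(): print(n,f(*a))
L1,L2=f(295,120,.014),f(303,450,.014);R1,R2=f(532,20,.014),f(534,450,.014)
for a,b in((L1,L2),(R1,R2)): print(a,b,np.degrees(np.arctan2(*(b-a)[[1,0]])))
for n,l,rr,y,z in(("ramL/R",371,462,140,.06),("cal",329,515,400,.097),("rail",366,468,200,.05)): print(n,f(l,y,z),f(rr,y,z))
# plate corners in top view
ct=viewer.capture("top")
for z,rc in((.014,(241,411)),(.014,(293,414)),(.014,(243,271)),(.014,(293,274))): print(atz(ray(ct,rc,False),z))
```

```text
rod [ 0.5556 -0.0593  0.06  ]
ramrim [ 0.5529 -0.0172  0.06  ]
railback [ 0.5522 -0.011   0.045 ]
railfront [0.548  0.0586 0.045 ]
cal_edge [0.5479 0.0611 0.097 ]
cal_front_z097 [0.5477 0.0643 0.097 ]
[ 0.6086 -0.0416  0.014 ] [0.5987 0.1142 0.014 ] 93.6239819146428
[ 0.5021 -0.0986  0.014 ] [0.4881 0.1083 0.014 ] 93.86533606062198
ramL/R [ 0.5712 -0.0245  0.06  ] [ 0.5354 -0.0267  0.06  ]
cal [0.5799 0.0749 0.097 ] [0.5136 0.0712 0.097 ]
rail [ 0.5723 -0.0009  0.05  ] [ 0.5309 -0.0034  0.05  ]
[ 0.6094 -0.1826  0.014 ]
[ 0.4901 -0.1894  0.014 ]
[0.6008 0.14   0.014 ]
[0.4863 0.1309 0.014 ]
```

Run:
```python
from plan import *
p,y=[.5535,.09995,.2],-87.
p,y=emit(p,y,lin(p,y,[([.550,.020,.18],-86.3,42),([.550,.020,.08],-86.3,35),([.550,.020,.0425],-86.3,13)]));print(p,y)
```

```text
[[[3.98,0.38,1.0],[0,0,np.float64(-0.006)]],[[7.97,0.77,2.0],[0,0,np.float64(-0.012)]],[[7.97,0.77,5.33],[0,0,np.float64(-0.012)]],[[7.97,0.77,8.67],[0,0,np.float64(-0.012)]],[[7.97,0.77,12.0],[0,0,np.float64(-0.012)]]]
[[[0.0,0.0,1.25],[0,0,np.float64(-0.0)]],[[0.0,0.0,2.5],[0,0,np.float64(-0.0)]],[[0.0,0.0,3.75],[0,0,np.float64(-0.0)]]]
[0.54998173 0.01995624 0.0425    ] -86.31245064584301
```

Request:
move_arm(
  targets=[
    [[3.98,0.38,1.0],[0,0,-0.006]],
    [[7.97,0.77,2.0],[0,0,-0.012]],
    [[7.97,0.77,5.33],[0,0,-0.012]],
    [[7.97,0.77,8.67],[0,0,-0.012]],
    [[7.97,0.77,12.0],[0,0,-0.012]],
  ],
)

```text
time_s: 10.38
tcp_pos: [0.5501, 0.0211, 0.0793]
eef_rot: [-180.0, 0.0, -86.3]
contact_force: [0.4, 0.4, -3.0]
gripper_width: 0.049
gripper_force: 20.0
```

Request:
move_arm(
  targets=[
    [[0,0,1.25],[0,0,0]],
    [[0,0,2.5],[0,0,0]],
    [[0,0,3.75],[0,0,0]],
    [[0,0,3.75],[0,0,0]],
  ],
)

```text
time_s: 10.88
tcp_pos: [0.5499, 0.0211, 0.0422]
eef_rot: [180.0, -0.0, -86.3]
contact_force: [0.7, -0.3, -3.0]
gripper_width: 0.0495
gripper_force: 20.0
```

Request:
move_arm(
  targets=[
    [[0,0,0.1],[0,0,0]],
    [[0,0,0.2],[0,0,0]],
    [[0,0,0.2],[0,0,0]],
  ],
)

```text
time_s: 11.25
tcp_pos: [0.5503, 0.0212, 0.0414]
eef_rot: [-179.9, 0.0, -86.3]
contact_force: [-2.1, 0.7, 3.0]
gripper_width: 0.0496
gripper_force: 20.0
```

Run:
```python
from plan import *
p,y=[.55,.02,.0405],-86.3
p,y=emit(p,y,lin(p,y,[([.550,.020,.10],-86.3,30),([.55,.020,.19],-86.3,50),([.56,-.10,.25],-86.3,50)]));print(p,y)
```

```text
[[[0.0,0.0,-2.98],[0,0,np.float64(-0.0)]],[[0.0,0.0,-5.95],[0,0,np.float64(-0.0)]],[[0.0,0.0,-10.45],[0,0,np.float64(-0.0)]],[[0.0,0.0,-14.95],[0,0,np.float64(-0.0)]],[[4.01,-0.07,-16.95],[0,0,np.float64(-0.0)]]]
[[[4.02,-0.08,-2.0],[0,0,np.float64(-0.0)]],[[8.03,-0.15,-4.0],[0,0,np.float64(-0.0)]]]
[ 0.5599651  -0.10000707  0.25      ] -86.3
```

Request:
move_arm(
  targets=[
    [[0,0,0],[0,0,0]],
    [[0,0,0],[0,0,0]],
    [[0,0,0],[0,0,0]],
    [[0,0,0],[0,0,0]],
  ],
  jaw=8.7,
)

```text
time_s: 11.75
tcp_pos: [0.55, 0.021, 0.0404]
eef_rot: [-180.0, 0.0, -86.3]
contact_force: [0.3, 0.2, -0.6]
gripper_width: 0.0834
gripper_force: 0.0
```

Request:
move_arm(
  targets=[
    [[0,0,-2.98],[0,0,0]],
    [[0,0,-5.95],[0,0,0]],
    [[0,0,-10.45],[0,0,0]],
    [[0,0,-14.95],[0,0,0]],
    [[4.01,-0.07,-16.95],[0,0,0]],
  ],
)

```text
time_s: 12.38
tcp_pos: [0.5546, -0.0177, 0.2131]
eef_rot: [-179.7, 0.0, -86.1]
contact_force: [0.3, -0.3, -0.5]
gripper_width: 0.0871
gripper_force: 0.0
```

Request:
move_arm(
  targets=[
    [[4.02,-0.08,-2.0],[0,0,0]],
    [[8.03,-0.15,-4.0],[0,0,0]],
    [[8.03,-0.15,-4.0],[0,0,0]],
    [[8.03,-0.15,-4.0],[0,0,0]],
  ],
)

```text
time_s: 12.88
tcp_pos: [0.5596, -0.099, 0.2495]
eef_rot: [180.0, 0.0, -86.3]
contact_force: [-0.7, 0.8, 0.2]
gripper_width: 0.0866
gripper_force: 0.0
```

```bash
python3 w.py w5 crank_axis crank_grip bed piston
```

```text
[ 0.5649 -0.1716  0.4071]
crank_axis [227. 321.] 0.96 at z [ 0.5591 -0.1079  0.15  ]
   tri [ 0.5594 -0.1083  0.1533] [np.float64(0.0005046583236874668), np.float64(0.0005046583236873389)]
crank_grip [139. 322.] 0.59 at z [ 0.5626 -0.1702  0.15  ]
   tri [ 0.5693 -0.1265  0.0387] [np.float64(0.06447611531971827), np.float64(0.10332513407320935), np.float64(0.04376734199920266)]
   tri [0.5526 0.0163 0.0617] [np.float64(0.0015759040355546186), np.float64(0.0013115771692061987), np.float64(0.0016955862642114522)]
piston [331. 320.] 0.88 at z [0.5499 0.0365 0.045 ]
   tri [ 0.4743  0.4797 -0.7281] [np.float64(0.04362662714275351), np.float64(0.04362662714275352)]
13.125 [ 0.5598 -0.0983  0.2495] [179.9554   0.0001 -86.2136] [ 0.125   0.1798 -0.1636]
```

View pics/w5.png

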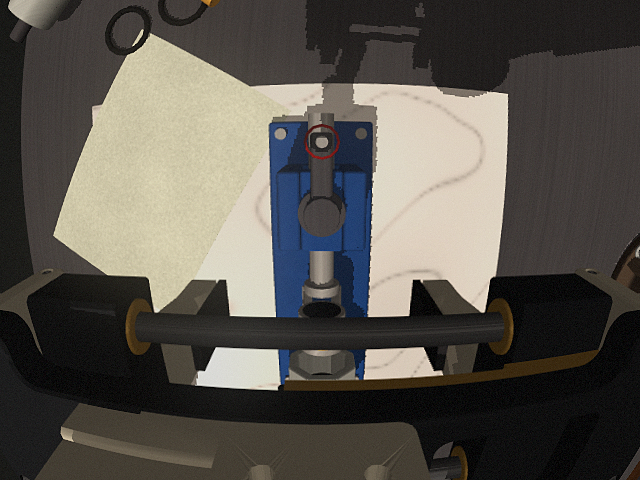

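The wrist view shows the red grip ring at (142,321), hub at (215,322), the ram, and the piston's black end at (312,322) resting on the rails.

Run:
```python
from h import *
np.set_printoptions(precision=4,suppress=True)
c=viewer.capture("wrist");im=c["image"].astype(int)
m=((im[...,2]>90)&(im[...,1]<60)&(im[...,0]<60));m[:100]=0;m[190:]=0;m[:,:290]=0;m[:,350:]=0
ys,xs=np.nonzero(m);(cx,cy),rad=cv2.minEnclosingCircle(np.column_stack([xs,ys]).astype(np.float32));print(cx,cy,rad,len(xs))
for z in(.165,.115): print("grip",atz(ray(c,(cy,cx),True),z), [np.linalg.norm(atz(ray(c,(cy,cx-rad),True),z)-atz(ray(c,(cy,cx+rad),True),z))])
g=im.sum(2)
for rc in((215,322),(216,322)): print("hub",atz(ray(c,rc,True),.118))
print([ (np.round(q["box"]),q["score"]) for q in recognise("crank_grip","wrist")[:1]])
ct=viewer.capture("top");cs=viewer.capture("scene")
for n in("crank_grip","crank_axis"):
  q=pinpoint(n,"top")[:1];s=pinpoint(n,"scene")[:2]
  for k in s:
    if q: print(n,tri([ray(ct,q[0]["location"],0),ray(cs,k["location"],0)]),atz(ray(ct,q[0]["location"],0),.15))
```

```text
322.0412292480469 140.51031494140625 17.62897491455078 125
grip [ 0.5629 -0.1686  0.165 ] [np.float64(0.022714724221402482)]
grip [ 0.5624 -0.1681  0.115 ] [np.float64(0.027405885695284425)]
hub [ 0.5586 -0.1094  0.118 ]
hub [ 0.5585 -0.1086  0.118 ]
[(array([303., 124., 342., 150.]), 0.8)]
```

Run:
```python
from plan import *
p,y=[.55997,-.10,.25],-86.3
p,y=emit(p,y,lin(p,y,[([.5627,-.1687,.23],-86.3,50),([.5627,-.1687,.131],-86.3,35)]));print(p,y)
```

```text
[[[3.44,0.09,1.0],[0,0,np.float64(-0.0)]],[[6.87,0.17,2.0],[0,0,np.float64(-0.0)]],[[6.87,0.17,5.3],[0,0,np.float64(-0.0)]],[[6.87,0.17,8.6],[0,0,np.float64(-0.0)]],[[6.87,0.17,11.9],[0,0,np.float64(-0.0)]]]
[ 0.56270691 -0.16866651  0.131     ] -86.3
```

Request:
move_arm(
  targets=[
    [[3.44,0.09,1.0],[0,0,0]],
    [[6.87,0.17,2.0],[0,0,0]],
    [[6.87,0.17,5.3],[0,0,0]],
    [[6.87,0.17,8.6],[0,0,0]],
    [[6.87,0.17,11.9],[0,0,0]],
  ],
  jaw=5.5,
)

```text
time_s: 14.15
tcp_pos: [0.5627, -0.1679, 0.1301]
eef_rot: [-180.0, -0.0, -86.3]
contact_force: [0.0, 0.1, 0.8]
gripper_width: 0.0546
gripper_force: 0.0
```

Request:
move_arm(
  targets=[
    [[0,0,0],[0,0,0]],
    [[0,0,0],[0,0,0]],
    [[0,0,0],[0,0,0]],
    [[0,0,0],[0,0,0]],
    [[0,0,0],[0,0,0]],
  ],
  jaw=1.8,
  squeeze=30,
)

```text
time_s: 14.78
tcp_pos: [0.5626, -0.1678, 0.1323]
eef_rot: [-180.0, -0.0, -86.3]
contact_force: [-2.8, 0.6, 6.8]
gripper_width: 0.0231
gripper_force: 30.0
```

```bash
python3 -c "
from h import *
s=r.get_state();print({k:s[k] for k in('time_s','tcp_pos','eef_rot','contact_force','moment','gripper_width','gripper_force')})"
```

```text
{'time_s': 14.775, 'tcp_pos': array([ 0.56261223, -0.16776643,  0.13234221]), 'eef_rot': array([-1.79963332e+02, -1.78551789e-02, -8.62657599e+01]), 'contact_force': array([-2.83434176,  0.64780495,  6.80221964]), 'moment': array([0.25979037, 1.4132747 , 0.00261073]), 'gripper_width': 0.023076975831014743, 'gripper_force': 30.00382693251595}
```

```bash
cat > circ.py <<'E'
from plan import *
import sys
C=np.array([.5588,-.1087]);A0=np.radians(-86.3)
def pt(t,z=.132,rad=.06): return np.array([C[0]+rad*np.cos(A0-t),C[1]+rad*np.sin(A0-t),z])
def tab(p,ts): return emit(p,-86.3,[(pt(t),-86.3) for t in ts])[0]
def ana(pos,f):
    d=np.array(pos[:2])-C;a=np.arctan2(d[1],d[0]);t=(A0-a)%(2*np.pi);u=d/np.linalg.norm(d)
    tv=np.array([u[1],-u[0]])   # clockwise tangent
    return f"th {t:.3f} r {np.linalg.norm(d)*1000:.2f} Frad {f[0]*u[0]+f[1]*u[1]:.1f} Ftan_resist {-(f[0]*tv[0]+f[1]*tv[1]):.1f}"
E
python3 - <<'E'
from circ import *
p=[.56271,-.16867,.131]
ts=[.1,.25,.45,.7,1.0]+list(1.0+.32*np.arange(1,21))+[7.6,7.8,8.0,8.1,8.2]
print(tab(p,ts),ts[5],ts[-6])
E
```

```text
[[[-0.04,0.6,-0.1],[0,0,np.float64(-0.0)]],[[-0.2,1.49,-0.1],[0,0,np.float64(-0.0)]],[[-0.61,2.61,-0.1],[0,0,np.float64(-0.0)]],[[-1.42,3.87,-0.1],[0,0,np.float64(-0.0)]],[[-2.77,5.05,-0.1],[0,0,np.float64(-0.0)]]]
[[[-1.75,0.77,0.0],[0,0,np.float64(-0.0)]],[[-3.65,0.94,0.0],[0,0,np.float64(-0.0)]],[[-5.52,0.5,0.0],[0,0,np.float64(-0.0)]],[[-7.15,-0.49,0.0],[0,0,np.float64(-0.0)]],[[-8.38,-1.95,0.0],[0,0,np.float64(-0.0)]]]
[[[-0.71,-1.78,0.0],[0,0,np.float64(-0.0)]],[[-0.83,-3.69,0.0],[0,0,np.float64(-0.0)]],[[-0.34,-5.53,0.0],[0,0,np.float64(-0.0)]],[[0.7,-7.14,0.0],[0,0,np.float64(-0.0)]],[[2.2,-8.33,0.0],[0,0,np.float64(-0.0)]]]
[[[1.79,-0.66,0.0],[0,0,np.float64(-0.0)]],[[3.7,-0.72,0.0],[0,0,np.float64(-0.0)]],[[5.54,-0.18,0.0],[0,0,np.float64(-0.0)]],[[7.11,0.92,0.0],[0,0,np.float64(-0.0)]],[[8.25,2.45,0.0],[0,0,np.float64(-0.0)]]]
[[[0.61,1.81,0.0],[0,0,np.float64(-0.0)]],[[0.62,3.72,0.0],[0,0,np.float64(-0.0)]],[[0.02,5.54,0.0],[0,0,np.float64(-0.0)]],[[-1.12,7.07,0.0],[0,0,np.float64(-0.0)]],[[-2.68,8.18,0.0],[0,0,np.float64(-0.0)]]]
[[[-1.12,0.41,0.0],[0,0,np.float64(-0.0)]],[[-2.31,0.59,0.0],[0,0,np.float64(-0.0)]],[[-3.5,0.54,0.0],[0,0,np.float64(-0.0)]],[[-4.09,0.42,0.0],[0,0,np.float64(-0.0)]],[[-4.66,0.25,0.0],[0,0,np.float64(-0.0)]]]
[ 0.50113937 -0.09208366  0.132     ] 1.32 7.4
```

Request:
move_arm(
  targets=[
    [[-0.04,0.6,-0.1],[0,0,0]],
    [[-0.2,1.49,-0.1],[0,0,0]],
    [[-0.61,2.61,-0.1],[0,0,0]],
    [[-1.42,3.87,-0.1],[0,0,0]],
    [[-2.77,5.05,-0.1],[0,0,0]],
  ],
)

```text
time_s: 15.4
tcp_pos: [0.5097, -0.1432, 0.1324]
eef_rot: [-180.0, -0.0, -86.3]
contact_force: [3.6, 0.1, 1.0]
gripper_width: 0.0231
gripper_force: 30.0
```

Request:
move_arm(
  targets=[
    [[-1.75,0.77,0],[0,0,0]],
    [[-3.65,0.94,0],[0,0,0]],
    [[-5.52,0.5,0],[0,0,0]],
    [[-7.15,-0.49,0],[0,0,0]],
    [[-8.38,-1.95,0],[0,0,0]],
  ],
)

```text
time_s: 16.02
tcp_pos: [0.5248, -0.0574, 0.1324]
eef_rot: [-180.0, -0.0, -86.2]
contact_force: [5.4, -12.5, -0.7]
gripper_width: 0.0231
gripper_force: 30.0
```

Request:
move_arm(
  targets=[
    [[-0.71,-1.78,0],[0,0,0]],
    [[-0.83,-3.69,0],[0,0,0]],
    [[-0.34,-5.53,0],[0,0,0]],
    [[0.7,-7.14,0],[0,0,0]],
    [[2.2,-8.33,0],[0,0,0]],
  ],
)

```text
time_s: 16.65
tcp_pos: [0.6086, -0.0746, 0.1322]
eef_rot: [179.8, -0.0, -86.2]
contact_force: [-8.6, -1.6, 13.0]
gripper_width: 0.0234
gripper_force: 30.0
```

Run:
```python
from circ import *
from h import *
s=r.get_state();print(s["contact_force"],s["tcp_pos"],ana(s["tcp_pos"],s["contact_force"]))
c=viewer.capture("scene");cv2.imwrite("pics/s2.png",cv2.resize(c["image"][170:300,200:420],None,fx=3.6,fy=3.6))
```

```text
[-8.61538448 -1.64920042 12.9612464 ] [ 0.6086463  -0.07458665  0.1321511 ] th 4.177 r 60.40 Frad -8.0 Ftan_resist 3.5
```

View pics/s2.png

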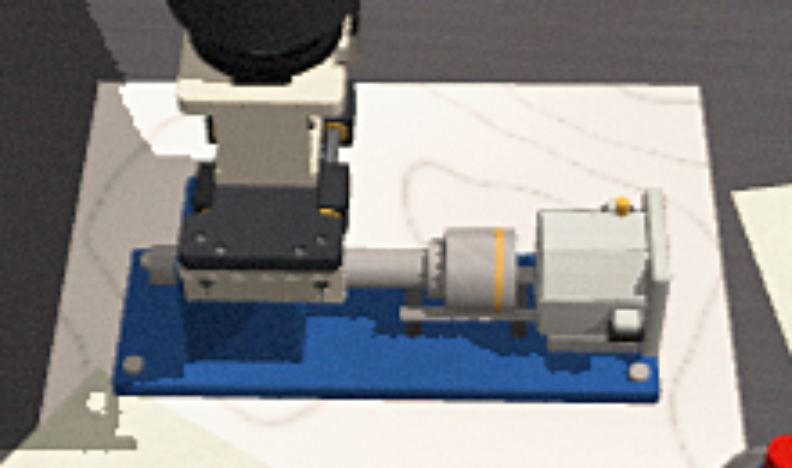

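The scene crop shows the ram against the piston's back, with the piston sliding on the rails, brass end towards the calliper. Radial force suggests the true centre is about 1 mm nearer −y, so I'll correct the circle.

```bash
python3 - <<'E'
from circ import *
import circ
p=pt(1+.32*10)
circ.C[:]=[.5583,-.1099]
ts=list(1.0+.32*np.arange(11,21))+[7.6,7.8,8.0,8.1,8.2]
print(tab(p,ts))
E
sed -i 's/\.5588,-\.1087/.5583,-.1099/' circ.py
```

```text
[[[1.91,-0.6,0.0],[0,0,np.float64(-0.0)]],[[3.82,-0.66,0.0],[0,0,np.float64(-0.0)]],[[5.65,-0.12,0.0],[0,0,np.float64(-0.0)]],[[7.22,0.97,0.0],[0,0,np.float64(-0.0)]],[[8.37,2.5,0.0],[0,0,np.float64(-0.0)]]]
[[[0.61,1.81,0.0],[0,0,np.float64(-0.0)]],[[0.61,3.72,0.0],[0,0,np.float64(-0.0)]],[[0.02,5.54,0.0],[0,0,np.float64(-0.0)]],[[-1.12,7.08,0.0],[0,0,np.float64(-0.0)]],[[-2.68,8.18,0.0],[0,0,np.float64(-0.0)]]]
[[[-1.12,0.41,0.0],[0,0,np.float64(-0.0)]],[[-2.31,0.6,0.0],[0,0,np.float64(-0.0)]],[[-3.5,0.54,0.0],[0,0,np.float64(-0.0)]],[[-4.09,0.43,0.0],[0,0,np.float64(-0.0)]],[[-4.67,0.25,0.0],[0,0,np.float64(-0.0)]]]
[ 0.50067334 -0.0932031   0.132     ]
```

Request:
move_arm(
  targets=[
    [[1.91,-0.6,0],[0,0,0]],
    [[3.82,-0.66,0],[0,0,0]],
    [[5.65,-0.12,0],[0,0,0]],
    [[7.22,0.97,0],[0,0,0]],
    [[8.37,2.5,0],[0,0,0]],
  ],
)

```text
time_s: 17.32
tcp_pos: [0.5906, -0.1588, 0.1323]
eef_rot: [-179.9, 0.1, -86.3]
contact_force: [-1.8, 8.2, 10.4]
gripper_width: 0.0236
gripper_force: 30.0
```

Request:
move_arm(
  targets=[
    [[0.61,1.81,0],[0,0,0]],
    [[0.61,3.72,0],[0,0,0]],
    [[0.02,5.54,0],[0,0,0]],
    [[-1.12,7.08,0],[0,0,0]],
    [[-2.68,8.18,0],[0,0,0]],
  ],
)

```text
time_s: 17.95
tcp_pos: [0.5064, -0.1382, 0.1324]
eef_rot: [-179.9, -0.0, -86.3]
contact_force: [5.5, -0.4, 3.7]
gripper_width: 0.0234
gripper_force: 30.0
```

Request:
move_arm(
  targets=[
    [[-1.12,0.41,0],[0,0,0]],
    [[-2.31,0.6,0],[0,0,0]],
    [[-3.5,0.54,0],[0,0,0]],
    [[-4.09,0.43,0],[0,0,0]],
    [[-4.67,0.25,0],[0,0,0]],
  ],
)

```text
time_s: 18.58
tcp_pos: [0.5005, -0.0915, 0.1323]
eef_rot: [179.9, -0.0, -86.2]
contact_force: [-1.4, -2.6, 9.1]
gripper_width: 0.0236
gripper_force: 30.0
```

Run:
```python
from circ import *
from h import *
s=r.get_state();print(s["contact_force"],s["moment"],s["tcp_pos"],ana(s["tcp_pos"],s["contact_force"]))
p=pt(8.2)
for k in range(6):
    pp=[8.2+.1*k+.05,8.2+.1*k+.1]
    p=tab(p,pp)
```

```text
[-1.40207701 -2.62310843  9.06381556] [-0.84968488  0.60274808  0.01917473] [ 0.50054229 -0.09154505  0.13227713] th 1.943 r 60.60 Frad 0.5 Ftan_resist 2.9
[[[-0.28,-0.11,0.0],[0,0,np.float64(-0.0)]],[[-0.55,-0.23,0.0],[0,0,np.float64(-0.0)]]]
[[[-0.27,-0.14,0.0],[0,0,np.float64(-0.0)]],[[-0.53,-0.29,0.0],[0,0,np.float64(-0.0)]]]
[[[-0.25,-0.16,0.0],[0,0,np.float64(-0.0)]],[[-0.5,-0.33,0.0],[0,0,np.float64(-0.0)]]]
[[[-0.23,-0.19,0.0],[0,0,np.float64(-0.0)]],[[-0.46,-0.39,0.0],[0,0,np.float64(-0.0)]]]
[[[-0.21,-0.21,0.0],[0,0,np.float64(-0.0)]],[[-0.42,-0.43,0.0],[0,0,np.float64(-0.0)]]]
[[[-0.19,-0.23,0.0],[0,0,np.float64(-0.0)]],[[-0.37,-0.46,0.0],[0,0,np.float64(-0.0)]]]
```

Request:
move_arm(
  targets=[
    [[-0.28,-0.11,0],[0,0,0]],
    [[-0.55,-0.23,0],[0,0,0]],
  ],
)

```text
time_s: 18.82
tcp_pos: [0.5024, -0.086, 0.1323]
eef_rot: [179.9, -0.0, -86.2]
contact_force: [-1.5, -1.6, 9.6]
gripper_width: 0.0232
gripper_force: 30.0
```

Request:
move_arm(
  targets=[
    [[-0.27,-0.14,0],[0,0,0]],
    [[-0.53,-0.29,0],[0,0,0]],
  ],
)

```text
time_s: 19.08
tcp_pos: [0.5048, -0.0806, 0.1322]
eef_rot: [179.9, -0.0, -86.3]
contact_force: [-2.7, -1.7, 10.2]
gripper_width: 0.0232
gripper_force: 30.0
```

Request:
move_arm(
  targets=[
    [[-0.25,-0.16,0],[0,0,0]],
    [[-0.5,-0.33,0],[0,0,0]],
  ],
)

```text
time_s: 19.32
tcp_pos: [0.5078, -0.0753, 0.1323]
eef_rot: [179.9, -0.0, -86.2]
contact_force: [-1.7, -0.8, 9.3]
gripper_width: 0.0231
gripper_force: 30.0
```

Request:
move_arm(
  targets=[
    [[-0.23,-0.19,0],[0,0,0]],
    [[-0.46,-0.39,0],[0,0,0]],
  ],
)

```text
time_s: 19.58
tcp_pos: [0.5114, -0.0704, 0.1322]
eef_rot: [179.9, -0.0, -86.3]
contact_force: [-2.6, -0.5, 10.1]
gripper_width: 0.0231
gripper_force: 30.0
```

Run:
```python
from circ import *
p=pt(8.6)
for k in range(12):
    p=tab(p,[8.65+.1*k,8.7+.1*k])
```

```text
[[[-0.22,-0.21,0.0],[0,0,np.float64(-0.0)]],[[-0.42,-0.43,0.0],[0,0,np.float64(-0.0)]]]
[[[-0.19,-0.23,0.0],[0,0,np.float64(-0.0)]],[[-0.37,-0.47,0.0],[0,0,np.float64(-0.0)]]]
[[[-0.17,-0.24,0.0],[0,0,np.float64(-0.0)]],[[-0.33,-0.5,0.0],[0,0,np.float64(-0.0)]]]
[[[-0.14,-0.26,0.0],[0,0,np.float64(-0.0)]],[[-0.27,-0.53,0.0],[0,0,np.float64(-0.0)]]]
[[[-0.12,-0.28,0.0],[0,0,np.float64(-0.0)]],[[-0.22,-0.56,0.0],[0,0,np.float64(-0.0)]]]
[[[-0.09,-0.29,0.0],[0,0,np.float64(-0.0)]],[[-0.17,-0.58,0.0],[0,0,np.float64(-0.0)]]]
[[[-0.06,-0.29,0.0],[0,0,np.float64(-0.0)]],[[-0.1,-0.59,0.0],[0,0,np.float64(-0.0)]]]
[[[-0.03,-0.3,0.0],[0,0,np.float64(-0.0)]],[[-0.05,-0.6,0.0],[0,0,np.float64(-0.0)]]]
[[[0.0,-0.3,0.0],[0,0,np.float64(-0.0)]],[[0.02,-0.6,0.0],[0,0,np.float64(-0.0)]]]
[[[0.03,-0.3,0.0],[0,0,np.float64(-0.0)]],[[0.07,-0.59,0.0],[0,0,np.float64(-0.0)]]]
[[[0.06,-0.3,0.0],[0,0,np.float64(-0.0)]],[[0.14,-0.59,0.0],[0,0,np.float64(-0.0)]]]
[[[0.09,-0.28,0.0],[0,0,np.float64(-0.0)]],[[0.19,-0.57,0.0],[0,0,np.float64(-0.0)]]]
```

Request:
move_arm(
  targets=[
    [[-0.22,-0.21,0],[0,0,0]],
    [[-0.42,-0.43,0],[0,0,0]],
  ],
)

```text
time_s: 19.82
tcp_pos: [0.5154, -0.0659, 0.1323]
eef_rot: [179.9, -0.0, -86.3]
contact_force: [-3.6, -1.1, 10.3]
gripper_width: 0.0237
gripper_force: 30.0
```

Request:
move_arm(
  targets=[
    [[-0.19,-0.23,0],[0,0,0]],
    [[-0.37,-0.47,0],[0,0,0]],
  ],
)

```text
time_s: 20.08
tcp_pos: [0.5198, -0.0618, 0.1322]
eef_rot: [179.9, 0.0, -86.3]
contact_force: [-3.6, 0.5, 10.5]
gripper_width: 0.0229
gripper_force: 30.0
```

Request:
move_arm(
  targets=[
    [[-0.17,-0.24,0],[0,0,0]],
    [[-0.33,-0.5,0],[0,0,0]],
  ],
)

```text
time_s: 20.32
tcp_pos: [0.5246, -0.0582, 0.1322]
eef_rot: [179.9, 0.0, -86.3]
contact_force: [-4.2, -0.4, 9.8]
gripper_width: 0.0227
gripper_force: 30.0
```

Request:
move_arm(
  targets=[
    [[-0.14,-0.26,0],[0,0,0]],
    [[-0.27,-0.53,0],[0,0,0]],
  ],
)

```text
time_s: 20.58
tcp_pos: [0.5297, -0.0551, 0.1323]
eef_rot: [179.9, 0.0, -86.3]
contact_force: [-3.4, -0.1, 9.0]
gripper_width: 0.0229
gripper_force: 30.0
```

Request:
move_arm(
  targets=[
    [[-0.12,-0.28,0],[0,0,0]],
    [[-0.22,-0.56,0],[0,0,0]],
  ],
)

```text
time_s: 20.82
tcp_pos: [0.5352, -0.0524, 0.1322]
eef_rot: [179.9, 0.0, -86.3]
contact_force: [-3.3, 1.4, 10.2]
gripper_width: 0.0234
gripper_force: 30.0
```

Request:
move_arm(
  targets=[
    [[-0.09,-0.29,0],[0,0,0]],
    [[-0.17,-0.58,0],[0,0,0]],
  ],
)

```text
time_s: 21.08
tcp_pos: [0.541, -0.0504, 0.1323]
eef_rot: [179.9, 0.0, -86.3]
contact_force: [-3.5, 0.6, 10.6]
gripper_width: 0.0235
gripper_force: 30.0
```

Request:
move_arm(
  targets=[
    [[-0.06,-0.29,0],[0,0,0]],
    [[-0.1,-0.59,0],[0,0,0]],
  ],
)

```text
time_s: 21.32
tcp_pos: [0.5469, -0.0489, 0.1323]
eef_rot: [179.9, 0.0, -86.2]
contact_force: [-3.3, 2.1, 9.2]
gripper_width: 0.0232
gripper_force: 30.0
```

Request:
move_arm(
  targets=[
    [[-0.03,-0.3,0],[0,0,0]],
    [[-0.05,-0.6,0],[0,0,0]],
  ],
)

```text
time_s: 21.58
tcp_pos: [0.5529, -0.048, 0.1323]
eef_rot: [179.9, 0.0, -86.2]
contact_force: [-2.4, 0.6, 10.2]
gripper_width: 0.0232
gripper_force: 30.0
```

Request:
move_arm(
  targets=[
    [[0,-0.3,0],[0,0,0]],
    [[0.02,-0.6,0],[0,0,0]],
  ],
)

```text
time_s: 21.82
tcp_pos: [0.5589, -0.0478, 0.1323]
eef_rot: [180.0, 0.0, -86.2]
contact_force: [-1.2, 0.6, 9.8]
gripper_width: 0.0234
gripper_force: 30.0
```

Request:
move_arm(
  targets=[
    [[0.03,-0.3,0],[0,0,0]],
    [[0.07,-0.59,0],[0,0,0]],
  ],
)

```text
time_s: 22.08
tcp_pos: [0.5649, -0.0481, 0.1323]
eef_rot: [180.0, 0.0, -86.3]
contact_force: [-1.7, 0.2, 8.2]
gripper_width: 0.0234
gripper_force: 30.0
```

Request:
move_arm(
  targets=[
    [[0.06,-0.3,0],[0,0,0]],
    [[0.14,-0.59,0],[0,0,0]],
  ],
)

```text
time_s: 22.32
tcp_pos: [0.5709, -0.0491, 0.1323]
eef_rot: [180.0, 0.0, -86.2]
contact_force: [-2.4, 1.4, 9.0]
gripper_width: 0.0231
gripper_force: 30.0
```

Run:
```python
from circ import *
p=pt(9.7)
for k in range(24):
    p=tab(p,[9.75+.1*k,9.8+.1*k])
```

```text
[[[0.09,-0.29,0.0],[0,0,np.float64(-0.0)]],[[0.19,-0.57,0.0],[0,0,np.float64(-0.0)]]]
[[[0.12,-0.27,0.0],[0,0,np.float64(-0.0)]],[[0.25,-0.54,0.0],[0,0,np.float64(-0.0)]]]
[[[0.14,-0.27,0.0],[0,0,np.float64(-0.0)]],[[0.3,-0.52,0.0],[0,0,np.float64(-0.0)]]]
[[[0.17,-0.25,0.0],[0,0,np.float64(-0.0)]],[[0.35,-0.49,0.0],[0,0,np.float64(-0.0)]]]
[[[0.19,-0.23,0.0],[0,0,np.float64(-0.0)]],[[0.4,-0.45,0.0],[0,0,np.float64(-0.0)]]]
[[[0.21,-0.21,0.0],[0,0,np.float64(-0.0)]],[[0.44,-0.41,0.0],[0,0,np.float64(-0.0)]]]
[[[0.23,-0.18,0.0],[0,0,np.float64(-0.0)]],[[0.48,-0.36,0.0],[0,0,np.float64(-0.0)]]]
[[[0.25,-0.16,0.0],[0,0,np.float64(-0.0)]],[[0.51,-0.31,0.0],[0,0,np.float64(-0.0)]]]
[[[0.27,-0.13,0.0],[0,0,np.float64(-0.0)]],[[0.54,-0.26,0.0],[0,0,np.float64(-0.0)]]]
[[[0.28,-0.1,0.0],[0,0,np.float64(-0.0)]],[[0.57,-0.2,0.0],[0,0,np.float64(-0.0)]]]
[[[0.29,-0.08,0.0],[0,0,np.float64(-0.0)]],[[0.58,-0.15,0.0],[0,0,np.float64(-0.0)]]]
[[[0.29,-0.05,0.0],[0,0,np.float64(-0.0)]],[[0.59,-0.08,0.0],[0,0,np.float64(-0.0)]]]
[[[0.3,-0.02,0.0],[0,0,np.float64(-0.0)]],[[0.6,-0.03,0.0],[0,0,np.float
[... 228 characters left out ...]
5,0.0],[0,0,np.float64(-0.0)]]]
[[[0.29,0.09,0.0],[0,0,np.float64(-0.0)]],[[0.57,0.2,0.0],[0,0,np.float64(-0.0)]]]
[[[0.27,0.13,0.0],[0,0,np.float64(-0.0)]],[[0.53,0.27,0.0],[0,0,np.float64(-0.0)]]]
[[[0.26,0.15,0.0],[0,0,np.float64(-0.0)]],[[0.51,0.31,0.0],[0,0,np.float64(-0.0)]]]
[[[0.25,0.18,0.0],[0,0,np.float64(-0.0)]],[[0.48,0.37,0.0],[0,0,np.float64(-0.0)]]]
[[[0.22,0.2,0.0],[0,0,np.float64(-0.0)]],[[0.44,0.41,0.0],[0,0,np.float64(-0.0)]]]
[[[0.2,0.22,0.0],[0,0,np.float64(-0.0)]],[[0.39,0.45,0.0],[0,0,np.float64(-0.0)]]]
[[[0.18,0.24,0.0],[0,0,np.float64(-0.0)]],[[0.35,0.49,0.0],[0,0,np.float64(-0.0)]]]
[[[0.15,0.26,0.0],[0,0,np.float64(-0.0)]],[[0.29,0.52,0.0],[0,0,np.float64(-0.0)]]]
```

Request:
move_arm(
  targets=[
    [[0.09,-0.29,0],[0,0,0]],
    [[0.19,-0.57,0],[0,0,0]],
  ],
)

```text
time_s: 22.58
tcp_pos: [0.5767, -0.0507, 0.1323]
eef_rot: [180.0, 0.0, -86.2]
contact_force: [-2.8, 1.6, 9.4]
gripper_width: 0.0234
gripper_force: 30.0
```

Request:
move_arm(
  targets=[
    [[0.12,-0.27,0],[0,0,0]],
    [[0.25,-0.54,0],[0,0,0]],
  ],
)

```text
time_s: 22.82
tcp_pos: [0.5823, -0.0528, 0.1323]
eef_rot: [180.0, 0.0, -86.2]
contact_force: [-1.8, 1.5, 9.2]
gripper_width: 0.0234
gripper_force: 30.0
```

Request:
move_arm(
  targets=[
    [[0.14,-0.27,0],[0,0,0]],
    [[0.3,-0.52,0],[0,0,0]],
  ],
)

```text
time_s: 23.08
tcp_pos: [0.5877, -0.0554, 0.1323]
eef_rot: [180.0, 0.0, -86.2]
contact_force: [-2.5, 1.4, 7.9]
gripper_width: 0.0235
gripper_force: 30.0
```

Request:
move_arm(
  targets=[
    [[0.17,-0.25,0],[0,0,0]],
    [[0.35,-0.49,0],[0,0,0]],
  ],
)

```text
time_s: 23.32
tcp_pos: [0.5928, -0.0586, 0.1323]
eef_rot: [180.0, 0.0, -86.2]
contact_force: [-2.5, 1.0, 8.5]
gripper_width: 0.0237
gripper_force: 30.0
```

Request:
move_arm(
  targets=[
    [[0.19,-0.23,0],[0,0,0]],
    [[0.4,-0.45,0],[0,0,0]],
  ],
)

```text
time_s: 23.58
tcp_pos: [0.5975, -0.0623, 0.1323]
eef_rot: [180.0, 0.0, -86.2]
contact_force: [-2.0, 0.0, 9.7]
gripper_width: 0.0233
gripper_force: 30.0
```

Request:
move_arm(
  targets=[
    [[0.21,-0.21,0],[0,0,0]],
    [[0.44,-0.41,0],[0,0,0]],
  ],
)

```text
time_s: 23.82
tcp_pos: [0.6018, -0.0664, 0.1323]
eef_rot: [180.0, 0.0, -86.2]
contact_force: [-1.7, 1.4, 9.6]
gripper_width: 0.0236
gripper_force: 30.0
```

Request:
move_arm(
  targets=[
    [[0.23,-0.18,0],[0,0,0]],
    [[0.48,-0.36,0],[0,0,0]],
  ],
)

```text
time_s: 24.08
tcp_pos: [0.6058, -0.071, 0.1323]
eef_rot: [180.0, 0.0, -86.2]
contact_force: [-2.0, 0.4, 9.1]
gripper_width: 0.0234
gripper_force: 30.0
```

Request:
move_arm(
  targets=[
    [[0.25,-0.16,0],[0,0,0]],
    [[0.51,-0.31,0],[0,0,0]],
  ],
)

```text
time_s: 24.32
tcp_pos: [0.6092, -0.0759, 0.1323]
eef_rot: [180.0, 0.0, -86.2]
contact_force: [-2.8, 2.0, 9.1]
gripper_width: 0.0233
gripper_force: 30.0
```

Request:
move_arm(
  targets=[
    [[0.27,-0.13,0],[0,0,0]],
    [[0.54,-0.26,0],[0,0,0]],
  ],
)

```text
time_s: 24.58
tcp_pos: [0.6121, -0.0811, 0.1323]
eef_rot: [180.0, 0.0, -86.2]
contact_force: [-2.2, 1.0, 10.0]
gripper_width: 0.0236
gripper_force: 30.0
```

Request:
move_arm(
  targets=[
    [[0.28,-0.1,0],[0,0,0]],
    [[0.57,-0.2,0],[0,0,0]],
  ],
)

```text
time_s: 24.82
tcp_pos: [0.6145, -0.0866, 0.1323]
eef_rot: [180.0, 0.0, -86.2]
contact_force: [-1.3, 2.5, 8.2]
gripper_width: 0.0234
gripper_force: 30.0
```

Request:
move_arm(
  targets=[
    [[0.29,-0.08,0],[0,0,0]],
    [[0.58,-0.15,0],[0,0,0]],
  ],
)

```text
time_s: 25.08
tcp_pos: [0.6163, -0.0922, 0.1323]
eef_rot: [180.0, 0.0, -86.2]
contact_force: [-2.8, 1.7, 9.0]
gripper_width: 0.0231
gripper_force: 30.0
```

Request:
move_arm(
  targets=[
    [[0.29,-0.05,0],[0,0,0]],
    [[0.59,-0.08,0],[0,0,0]],
  ],
)

```text
time_s: 25.32
tcp_pos: [0.6176, -0.0979, 0.1323]
eef_rot: [180.0, 0.0, -86.2]
contact_force: [-2.4, 2.3, 9.4]
gripper_width: 0.0233
gripper_force: 30.0
```

Request:
move_arm(
  targets=[
    [[0.3,-0.02,0],[0,0,0]],
    [[0.6,-0.03,0],[0,0,0]],
  ],
)

```text
time_s: 25.58
tcp_pos: [0.6183, -0.1038, 0.1323]
eef_rot: [180.0, 0.0, -86.2]
contact_force: [-2.1, 2.6, 9.5]
gripper_width: 0.0233
gripper_force: 30.0
```

Request:
move_arm(
  targets=[
    [[0.3,0.01,0],[0,0,0]],
    [[0.6,0.03,0],[0,0,0]],
  ],
)

```text
time_s: 25.82
tcp_pos: [0.6184, -0.1096, 0.1323]
eef_rot: [180.0, 0.1, -86.2]
contact_force: [-2.7, 4.7, 9.9]
gripper_width: 0.0233
gripper_force: 30.0
```

Request:
move_arm(
  targets=[
    [[0.3,0.04,0],[0,0,0]],
    [[0.59,0.1,0],[0,0,0]],
  ],
)

```text
time_s: 26.08
tcp_pos: [0.618, -0.1152, 0.1323]
eef_rot: [-180.0, 0.1, -86.2]
contact_force: [-1.1, 5.9, 9.4]
gripper_width: 0.0228
gripper_force: 30.0
```

Resistance is climbing steadily (2.6 → 4.7 → 5.8 N), so the piston is on the seat. I'll add about 0.1 rad and hold.

Request:
move_arm(
  targets=[
    [[0.29,0.06,0],[0,0,0]],
    [[0.58,0.15,0],[0,0,0]],
  ],
)

```text
time_s: 26.32
tcp_pos: [0.6171, -0.1207, 0.1323]
eef_rot: [-180.0, 0.1, -86.2]
contact_force: [-1.8, 7.9, 9.4]
gripper_width: 0.0232
gripper_force: 30.0
```

Request:
move_arm(
  targets=[
    [[0,0,0],[0,0,0]],
    [[0,0,0],[0,0,0]],
  ],
)

```text
time_s: 26.58
tcp_pos: [0.617, -0.1209, 0.1323]
eef_rot: [-180.0, 0.1, -86.2]
contact_force: [-1.8, 6.2, 9.1]
gripper_width: 0.0235
gripper_force: 30.0
```

Request:
move_arm(
  targets=[
    [[0,0,0],[0,0,0]],
    [[0,0,0],[0,0,0]],
    [[0,0,0],[0,0,0]],
  ],
)

```text
time_s: 26.95
tcp_pos: [0.617, -0.1209, 0.1323]
eef_rot: [-180.0, 0.1, -86.2]
contact_force: [-1.4, 5.2, 9.1]
gripper_width: 0.0228
gripper_force: 30.0
```

Run:
```python
from circ import *
p=pt(11.3)
ts=[11.22,11.1,10.9,10.65,10.35]+list(10.35-.32*np.arange(1,31))+[.55,.4,.3,.2,.2]
print(ts[-6]);print(tab(p,ts))
```

```text
0.75
[[[-0.46,-0.13,0.0],[0,0,np.float64(-0.0)]],[[-1.17,-0.24,0.0],[0,0,np.float64(-0.0)]],[[-2.37,-0.25,0.0],[0,0,np.float64(-0.0)]],[[-3.83,0.08,0.0],[0,0,np.float64(-0.0)]],[[-5.41,0.93,0.0],[0,0,np.float64(-0.0)]]]
[[[-1.32,1.38,0.0],[0,0,np.float64(-0.0)]],[[-2.15,3.11,0.0],[0,0,np.float64(-0.0)]],[[-2.38,5.0,0.0],[0,0,np.float64(-0.0)]],[[-2.01,6.88,0.0],[0,0,np.float64(-0.0)]],[[-1.07,8.54,0.0],[0,0,np.float64(-0.0)]]]
[[[1.41,1.29,0.0],[0,0,np.float64(-0.0)]],[[3.16,2.06,0.0],[0,0,np.float64(-0.0)]],[[5.07,2.24,0.0],[0,0,np.float64(-0.0)]],[[6.93,1.82,0.0],[0,0,np.float64(-0.0)]],[[8.57,0.83,0.0],[0,0,np.float64(-0.0)]]]
[[[1.24,-1.46,0.0],[0,0,np.float64(-0.0)]],[[1.96,-3.23,0.0],[0,0,np.float64(-0.0)]],[[2.09,-5.13,0.0],[0,0,np.float64(-0.0)]],[[1.61,-6.99,0.0],[0,0,np.float64(-0.0)]],[[0.57,-8.59,0.0],[0,0,np.float64(-0.0)]]]
[[[-1.49,-1.2,0.0],[0,0,np.float64(-0.0)]],[[-3.28,-1.87,0.0],[0,0,np.float64(-0.0)]],[[-5.19,-1.94,0.0],[0,0,np.float64(-0.0)]],[[-7.03,-1.41,0.0],[0,0,np.float64(-0.0)]],[[-8.6,-0.33,0.0],[0,0,np.float64(-0.0)]]]
[[[-1.16,1.53,0.0],[0,0,np.float64(-0.0)]],[[-1.77,3.34,0.0],[0,0,np.float64(-0.0)]],[[-1.79,5.25,0.0],[0,0,np.float64(-0.0)]],[[-1.2,7.07,0.0],[0,0,np.float64(-0.0)]],[[-0.07,8.61,0.0],[0,0,np.float64(-0.0)]]]
[[[1.55,1.11,0.0],[0,0,np.float64(-0.0)]],[[3.38,1.68,0.0],[0,0,np.float64(-0.0)]],[[5.29,1.64,0.0],[0,0,np.float64(-0.0)]],[[7.09,1.0,0.0],[0,0,np.float64(-0.0)]],[[8.6,-0.18,0.0],[0,0,np.float64(-0.0)]]]
[[[0.73,-0.95,0.0],[0,0,np.float64(-0.0)]],[[1.14,-1.75,0.0],[0,0,np.float64(-0.0)]],[[1.34,-2.31,0.0],[0,0,np.float64(-0.0)]],[[1.49,-2.89,0.0],[0,0,np.float64(-0.0)]],[[1.49,-2.89,0.0],[0,0,np.float64(-0.0)]]]
[ 0.5501596  -0.16933392  0.132     ]
```

Request:
move_arm(
  targets=[
    [[-0.46,-0.13,0],[0,0,0]],
    [[-1.17,-0.24,0],[0,0,0]],
    [[-2.37,-0.25,0],[0,0,0]],
    [[-3.83,0.08,0],[0,0,0]],
    [[-5.41,0.93,0],[0,0,0]],
  ],
)

```text
time_s: 27.58
tcp_pos: [0.6043, -0.069, 0.1323]
eef_rot: [-180.0, -0.0, -86.3]
contact_force: [-1.3, -4.6, 8.4]
gripper_width: 0.0232
gripper_force: 30.0
```

Request:
move_arm(
  targets=[
    [[-1.32,1.38,0],[0,0,0]],
    [[-2.15,3.11,0],[0,0,0]],
    [[-2.38,5.0,0],[0,0,0]],
    [[-2.01,6.88,0],[0,0,0]],
    [[-1.07,8.54,0],[0,0,0]],
  ],
)

```text
time_s: 28.2
tcp_pos: [0.5182, -0.063, 0.1324]
eef_rot: [-179.9, 0.1, -86.2]
contact_force: [4.7, -1.9, 4.5]
gripper_width: 0.0231
gripper_force: 30.0
```

Request:
move_arm(
  targets=[
    [[1.41,1.29,0],[0,0,0]],
    [[3.16,2.06,0],[0,0,0]],
    [[5.07,2.24,0],[0,0,0]],
    [[6.93,1.82,0],[0,0,0]],
    [[8.57,0.83,0],[0,0,0]],
  ],
)

```text
time_s: 28.82
tcp_pos: [0.5155, -0.1503, 0.1323]
eef_rot: [-180.0, 0.1, -86.3]
contact_force: [2.5, 7.5, 5.3]
gripper_width: 0.0229
gripper_force: 30.0
```

Request:
move_arm(
  targets=[
    [[1.24,-1.46,0],[0,0,0]],
    [[1.96,-3.23,0],[0,0,0]],
    [[2.09,-5.13,0],[0,0,0]],
    [[1.61,-6.99,0],[0,0,0]],
    [[0.57,-8.59,0],[0,0,0]],
  ],
)

```text
time_s: 29.45
tcp_pos: [0.601, -0.1504, 0.1322]
eef_rot: [179.9, 0.0, -86.3]
contact_force: [-6.3, 2.9, 13.0]
gripper_width: 0.0231
gripper_force: 30.0
```

Request:
move_arm(
  targets=[
    [[-1.49,-1.2,0],[0,0,0]],
    [[-3.28,-1.87,0],[0,0,0]],
    [[-5.19,-1.94,0],[0,0,0]],
    [[-7.03,-1.41,0],[0,0,0]],
    [[-8.6,-0.33,0],[0,0,0]],
  ],
)

```text
time_s: 30.08
tcp_pos: [0.5996, -0.064, 0.1323]
eef_rot: [-180.0, -0.0, -86.2]
contact_force: [-1.6, -4.1, 7.3]
gripper_width: 0.0233
gripper_force: 30.0
```

Request:
move_arm(
  targets=[
    [[-1.16,1.53,0],[0,0,0]],
    [[-1.77,3.34,0],[0,0,0]],
    [[-1.79,5.25,0],[0,0,0]],
    [[-1.2,7.07,0],[0,0,0]],
    [[-0.07,8.61,0],[0,0,0]],
  ],
)

```text
time_s: 30.7
tcp_pos: [0.5129, -0.0684, 0.1324]
eef_rot: [-179.9, 0.1, -86.2]
contact_force: [3.9, -0.4, 3.5]
gripper_width: 0.0232
gripper_force: 30.0
```

Request:
move_arm(
  targets=[
    [[1.55,1.11,0],[0,0,0]],
    [[3.38,1.68,0],[0,0,0]],
    [[5.29,1.64,0],[0,0,0]],
    [[7.09,1.0,0],[0,0,0]],
    [[8.6,-0.18,0],[0,0,0]],
  ],
)

```text
time_s: 31.32
tcp_pos: [0.5207, -0.155, 0.1323]
eef_rot: [-180.0, 0.1, -86.3]
contact_force: [2.9, 8.6, 6.8]
gripper_width: 0.023
gripper_force: 30.0
```

Request:
move_arm(
  targets=[
    [[0.73,-0.95,0],[0,0,0]],
    [[1.14,-1.75,0],[0,0,0]],
    [[1.34,-2.31,0],[0,0,0]],
    [[1.49,-2.89,0],[0,0,0]],
    [[1.49,-2.89,0],[0,0,0]],
  ],
)

```text
time_s: 31.95
tcp_pos: [0.551, -0.1675, 0.1323]
eef_rot: [-180.0, 0.0, -86.3]
contact_force: [1.3, 1.3, 6.9]
gripper_width: 0.0232
gripper_force: 30.0
```

Request:
move_arm(
  targets=[
    [[0,0,0],[0,0,0]],
    [[0,0,0],[0,0,0]],
    [[0,0,0],[0,0,0]],
    [[0,0,0],[0,0,0]],
  ],
  jaw=6,
)

```text
time_s: 32.45
tcp_pos: [0.5499, -0.1682, 0.1316]
eef_rot: [180.0, 0.0, -86.3]
contact_force: [0.4, 0.2, 0.8]
gripper_width: 0.0567
gripper_force: 0.0
```

Request:
move_arm(
  targets=[
    [[0,0,-2],[0,0,0]],
    [[0,0,-5],[0,0,0]],
    [[0,0,-9],[0,0,0]],
    [[-1,1,-13],[0,0,0]],
    [[-4,2,-16],[0,0,0]],
  ],
)

```text
time_s: 33.08
tcp_pos: [0.5276, -0.13, 0.2935]
eef_rot: [-180.0, -0.0, -86.4]
contact_force: [0.1, 0.8, -0.4]
gripper_width: 0.0597
gripper_force: 0.0
```

Request:
move_arm(
  targets=[
    [[-4,0,0],[0,0,0]],
    [[-8,0,0],[0,0,0]],
    [[-10,0,0],[0,0,0]],
    [[-10,0,0],[0,0,0]],
    [[-10,0,0],[0,0,0]],
  ],
)

```text
time_s: 33.7
tcp_pos: [0.5211, -0.0302, 0.2919]
eef_rot: [180.0, -0.0, -86.3]
contact_force: [0.2, -1.0, 0.5]
gripper_width: 0.0603
gripper_force: 0.0
```

Run:
```python
from h import *
c=viewer.capture("wrist");cv2.imwrite("pics/w6.png",c["image"])
s=r.get_state();print(s["time_s"],s["tcp_pos"],s["contact_force"])
```

```text
33.75 [ 0.52114762 -0.03036234  0.29187244] [ 0.04485633 -0.44720896  0.28699261]
```

View pics/w6.png

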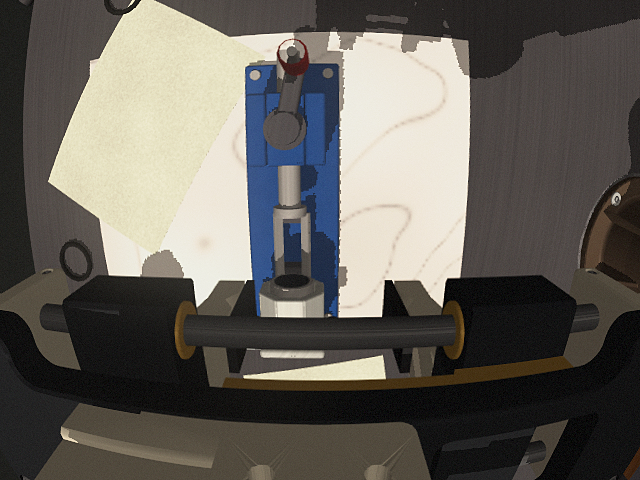

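The wrist view shows the crank nearly back at its start (grip at (55,292)) and the ram withdrawn at (212,291). The rails are empty, and the piston's black end sits in the calliper mouth at (282,292).

```bash
python3 -c "
from plant import r
print(r.close_job())"
```

```text
the job is handed in; nothing more can be done
None
```

The piston is seated on the bore floor: I felt it seat at a crank angle of about 11.05 rad and pressed it at an estimated 40–50 N for about 0.6 s. I then wound the ram back to about 0.2 rad, let go and handed the job in at about 34 s; the result of the judging was not shown.

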